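# Release the ratchet clamp and rack the tool holder

## Robot

A 6-joint arm with a two-finger parallel gripper is mounted at the origin on the work surface. World frame = base frame: x ahead of the robot, y to its left, z up, the work surface at z = 0. Lengths are in m, angles in rad, forces in N, time in s.
With the tool pointing down it reaches from about 0.2 to 0.875 m from the base axis. Payload 3.4 kg.
Tool frame: the origin (TCP) lies between the finger pads; the fingertips stand 25 mm ahead of it and the grasp point (between the pads) lies 6 mm ahead of it (r.nose_length is the z of the fingertips in the tool frame, in m); z points along the fingers, y is the line along which they close (so a half turn about z gives the same grasp; the last joint's range is limited). The gripper opens to 94 mm and grips with 3 to 60 N. Pads are 16 mm wide; open, the fingers measure 119 mm over their backs; the gripper's body (75 mm by 177 mm) begins 78 mm behind the grasp point.
Start: joints at [1.111, 0.276, 1.505, -0, 1.361, -0.121], TCP at [0.191, 0.542, 0.23] pointing down, gripper open.
Joint ranges: [-2.89, 2.89], [-0.75, 2.08], [0.22, 2.7], [-1.18, 4.32], [0.11, 2.71], [-2.7, 2.7]. Speed limits (rad/s): [2.57, 2.57, 3.14, 3.14, 3.14, 3.14].

## Interface

Orientations are given as a unit quaternion [w, x, y, z].
In Python, from plant import r, gripper_to, inverse_kinematics, vision, models, telemetry gives the robot as it stands. Calls block until the motion is done:
- r.move_to(position, orientation): joint-space move of the TCP to a pose.
- r.move_l(position, rot=None, vel=0.15, guard=None): straight line of the TCP; rot=None keeps the orientation; vel is the mean speed in m/s. With guard (N) it stops when the force on the tool has changed by that much, and returns True; else False.
- r.movej(angles): joint-space move.
- gripper_to(opening, f_grip=None): finger opening in m; f_grip is the grip in N (None keeps the last); returns when the fingers have stopped.
- r.hold(seconds).
- inverse_kinematics(position, orientation): joint angles nearest the present ones, or None.
- vision.snapshot(name): name is "scene" or "top"; returns the picture (480x640x3 uint8, red, green, blue); there is no depth.
- vision.get_calibration(name): a dict with "fx", "fy", "cx", "cy" (pixels), "D" ([k1, k2, p1, p2, k3] as OpenCV has them; the pictures are not rectified), "position" and "orientation" of the camera in the world. Camera axes: x right, y down, z forward; pixel columns grow to the right and rows downward; lengths in m; the calibration is good to about 2 mm. A picture is of the moment at which its call begins. get_calibration takes no time and is no camera call.
A pose or a line that the arm cannot do raises r.PlanningError and nothing moves.
- r.sign_off(): hands the job in; it is judged then, once.
Trained networks look in the newest picture that a camera, given by its name, has taken for a name from the list of things; names that differ only in an ending like _2 or _b are one class to them, and where a whole thing is asked for, a point or a joint stands for the part that bears it (a point fixed in the world has none). Each returns a list of dicts, best first, with "score" (0 to 1); they miss things now and then, are a little off and sometimes report something else, mostly with a low value. They report only what shows in the picture. A call takes as long as a camera call.
- models.boxes_of(thing, camera): "at" ([x, y, z] in m, in world coordinates, good to about 4 mm: the middle of the surface that is visible of it).
- models.regions_of(thing, camera): "pixels" (480x640 bool, what is visible of it).
- models.mark_of(thing, camera): "at" ([x, y, z] in m, in world coordinates, good to about 4 mm: a listed point, or the origin of a listed thing).
Readings, each from a call of its own:
- telemetry.current_t(): time.
- telemetry.current_joints(): joint angles.
- telemetry.current_dq(): joint speeds.
- telemetry.current_joint_efforts(): joint torques, N m.
- telemetry.current_ee_pos(): TCP position.
- telemetry.current_tool_rot(): TCP orientation.
- telemetry.current_wrist_force(): force on the tool from outside, world axes, zero at the start.
- telemetry.current_torque(): the same for the moment, N m.
- telemetry.current_opening(): finger opening in m.
- telemetry.current_finger_force(): force on a finger pad.
Only numpy, scipy, OpenCV 4.12 (cv2) and the standard library are available. Lean on these libraries where they do the work, as an engineer would, in place of code of your own. Each camera call takes 0.05 s, during which the arm holds its last target. There are 200 camera calls.

## Task

The tool holder in the bench fixture is held down by a sprung swing arm that a pawl locks on its ratchet wheel. Push the pawl off the wheel by its pin with only a light, felt pressure, never leaning on its stop, and keep it off until the arm has swung fully open; then lift the tool holder out and set it fully home and upright in the empty red pocket of the rack without dropping it. Force nothing, leave the other things where they are and let go at the end.

Things in the scene. Friction and masses are not known exactly. Their poses are not given: they have to be found in the camera images.
- fixture: Fixed grey fixture, base plate 200 (x) x 120 (y) x 12 mm; origin: centre of its underside, z up. In its frame: socket block 60 x 60 mm, top 42 mm high, at x 37, y 0 mm; upright spindle at x -45, y 0 with swing arm and, above it, a 20-tooth ratchet wheel 61 mm across (top 83, cap 87 mm high); pawl pivot at x -81, y -38. Only the pawl's pin (108 mm) and the tool holder stand higher.
- socket (a point): Centre of the mouth of the socket in the fixture's block, 42 mm above the fixture's underside; the tool holder's flange stands on this mouth.
- clamp_arm (a joint): Angle of swing arm and ratchet wheel (rad): about 0 when locked, arm over the holder's flange. Its spring opens it anticlockwise (from above) to 1.45, its stop. Damped: opens in about 3 s while the pawl is held off; if the pawl drops in early, the wheel catches at the next tooth (every 0.31 rad).
- clamp_tip (a point): End of the swing arm: dark steel bar, 66 mm from the spindle axis, 16 mm wide, 59.5 to 69.5 mm above the fixture's underside; the point is at mid-thickness. Locked, it lies 8 mm inside the rim of the holder's flange, 1.5 mm above it.
- pawl: Dark steel lever, 72 to 84 mm high; origin on its upright pivot axis at the level of the fixture's underside; its +y points to the nose (38 mm, on the wheel), the tail runs 62 mm along -y. Turned anticlockwise (from above), the nose leaves the wheel; about 0.145 rad frees it, at 0.17 is a hard stop. It springs back when let go.
- holder: The tool holder to move, nose up in the fixture: round, 105 mm high, 0.3 to 0.55 kg. Origin: centre of its small lower end, z up. Taper 22 to 31 mm thick up to 24 mm, flange 48 mm across from 24 to 40 mm, black neck 27 mm, bright collet nut 34 mm across from 78 to 105 mm (grip here).
- rack: Low grey channel 90 (x) x 250 (y) mm; origin: centre of its underside. Three red inserts 74 x 74 mm, top 36 mm above the table, stand in it along y, 78 mm apart; two hold other tool holders, tops 117 mm above the table. To clear these, grip along the rack's x.
- pocket_mouth (a point): Centre of the mouth of the empty pocket: a 33 mm hole through the 30 mm thick insert, at its top. Fully home, the holder's flange lies on the insert and its lower end is 24 mm below the mouth.
- holder_b: A tool holder standing in the rack, to be left alone. Origin at its lower end.
- holder_c: The other tool holder standing in the rack, to be left alone. Origin at its lower end.
- wrench: Loose wrench lying on the table; bystander.
- nut: Loose steel collet ring, 34 mm across, 18 mm high, on the table between fixture and rack; bystander.
- cleaner: White bottle, 150 mm high, on the table; bystander.
- mallet: Hammer lying beyond the rack; bystander.
- pen_cup: Grey cup, 90 mm high, beyond the rack's right end; bystander.
- pin_seat (a point): Point on the pawl's tail, 62 mm from the pivot, 96 mm above the fixture's underside. Here stands an upright steel pin 12 mm thick, 84 to 108 mm high, set anywhere within 5 mm either way along the pawl's x: find it by touch. Push it towards the pawl's +x: 9 to 10 mm frees the wheel, some 2 mm more meets the stop. It resists with 2 to 6 N; over 11 N on the pin bends the pawl.

How it is judged:
On the way, in this order (a step that is already met when the one before it is completed fails the run):
1. the pawl is held off until the swing arm has opened fully (value of joint clamp_arm above 1.35 rad), for 0.2 s.
2. the tool holder is lifted clear of the fixture's socket (z of holder in the frame of socket above 0.005 m), for 0.1 s.
At the end, for the whole second after the job is handed in: The tool holder stands upright (within 0.06 rad) and at rest in the empty pocket of the rack, within 4 mm of its centre and its flange within 2.5 mm of resting on the insert; the swing arm is open (beyond 1.35 rad) (horizontal distance between holder and pocket_mouth below 0.004 m and z of holder in the frame of pocket_mouth below -0.0215 m and angle between holder's own z axis and vertical below 0.06 rad and linear speed of holder below 0.02 m/s and value of joint clamp_arm above 1.35 rad); the robot touches nothing.
It fails at once if the pawl or its pin is pushed with more than 11 N (contact force between any of the fingers, the arm and pawl above 11 N).
It fails at once if the swing arm is forced by the robot or by the holder with more than 15 N (contact force between any of the fingers, the arm, holder and clamp_arm above 15 N).
It fails at once if the tool holder is dropped (falls freely faster than 0.4 m/s) (contact force between the fingers and holder below 0.2 N and linear speed of holder above 0.4 m/s).
It fails at once if another thing is moved by more than 20 mm (distance of any of holder_b, holder_c, wrench, nut, cleaner, mallet, pen_cup from where it was at the start of the episode above 0.02 m).
It also fails if it takes over 72 s, if anything falls off the work surface, if the arm or the gripper's body presses on something with over 40 N, if the wrist force passes 120 N, or if a joint passes its speed limit or range.

## Working session

There is one attempt and no reset: what is moved stays moved. The work goes in short steps, each a Python script; the robot and the scene stay as the last script left them, time stands still between calls to the robot, and variables do not carry over. Pictures are saved under pics/ and viewed, at most 10 in all, crops included, and the job is handed in when it is done.

```bash
ls; mkdir -p pics; python3 - <<'E'
from plant import r, vision, models, telemetry
import cv2,numpy as np
for c in ("scene","top"):
    im=vision.snapshot(c); cv2.imwrite(f"pics/{c}0.png",im[:,:,::-1])
    k=vision.get_calibration(c); print(c,k)
    for n in ["fixture","socket","clamp_tip","pawl","pin_seat","holder","rack","pocket_mouth","nut"]:
        print(n,[(np.round(d["at"],4).tolist(),round(d["score"],2)) for d in models.mark_of(n,c)[:3]])
print(telemetry.current_t(),telemetry.current_tool_rot(),r.nose_length)
E
```

```text
pics
scene {'fx': 587.0710295749465, 'fy': 587.0710295749465, 'cx': 320.34772671028065, 'cy': 236.95282961012035, 'D': array([-0.07557209,  0.        ,  0.        ,  0.        ,  0.        ]), 'position': array([1.4897536 , 0.59443105, 0.89029098]), 'orientation': array([-0.21043806,  0.40202701,  0.7876189 , -0.41682919])}
fixture [([0.5414, 0.1545, -0.0009], 0.93)]
socket [([0.5723, 0.1665, 0.0438], 0.65)]
clamp_tip []
pawl []
pin_seat [([0.4898, 0.0382, 0.0958], 0.59)]
holder [([0.5172, -0.2943, 0.0149], 0.77), ([0.5634, -0.1482, 0.011], 0.73), ([0.5768, 0.1666, 0.0179], 0.56)]
rack [([0.5781, 0.1677, 0.0176], 0.72), ([0.5429, -0.2227, 0.0018], 0.69)]
pocket_mouth [([0.5472, -0.2199, 0.035], 0.72)]
nut [([0.6877, -0.03, -0.001], 0.59), ([0.4879, 0.0392, 0.097], 0.27)]
top {'fx': 454.8008962528651, 'fy': 454.8008962528651, 'cx': 321.9211321163062, 'cy': 227.20968715392658, 'D': array([-0.06273021,  0.        ,  0.        ,  0.        ,  0.        ]), 'position': array([ 0.35046511, -0.07738574,  1.09469429]), 'orientation': array([ 0.07190027, -0.69480204,  0.71243664, -0.06719005])}
fixture [([0.5422, 0.1545, 0.0058], 0.78)]
socket [([0.5764, 0.1663, 0.0438], 0.98)]
clamp_tip [([0.5622, 0.1628, 0.0648], 0.58)]
pawl [([0.4725, 0.096, -0.0008], 0.7)]
pin_seat [([0.4875, 0.0358, 0.097], 0.78)]
holder [([0.5757, 0.1626, 0.0188], 0.92), ([0.5213, -0.2942, 0.0131], 0.76)]
rack [([0.5413, -0.2202, 0.0004], 0.76)]
pocket_mouth [([0.5423, -0.2167, 0.0336], 0.76), ([0.4872, 0.0369, 0.0962], 0.41)]
nut [([0.6874, -0.0301, -0.0008], 0.64)]
1.0 [4.53618455e-05 1.68589583e-01 9.85686331e-01 7.94011605e-05] 0.025
```

View pics/scene0.png

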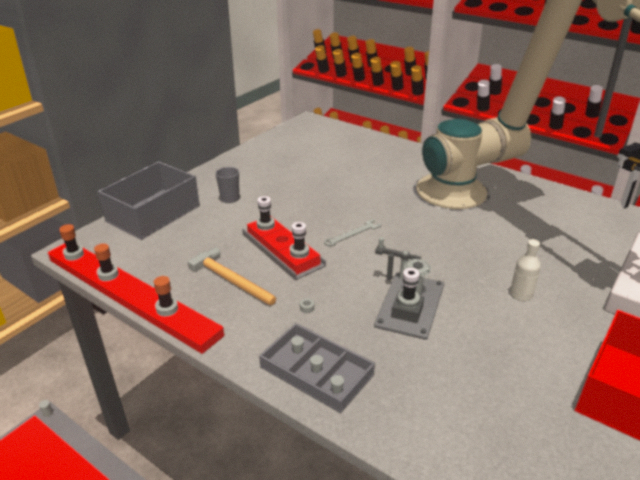

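View pics/top0.png

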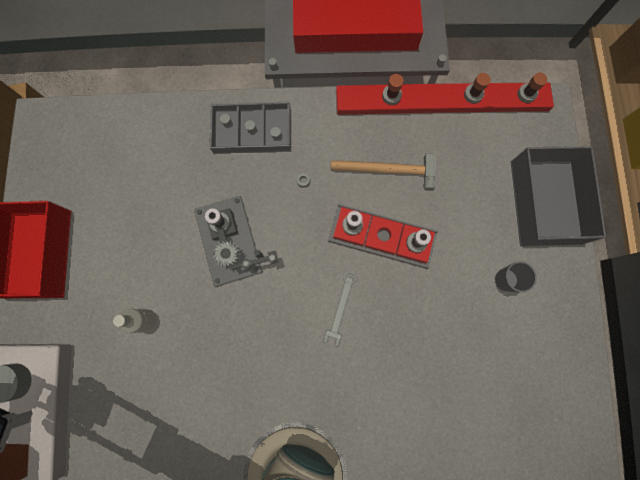

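The scene view shows the fixture at about (410,300) and the rack at about (283,245). In the top view the fixture is at (228,240) with its pin near (272,258), and the empty pocket is the middle one at about (384,234). Fixture yaw is about +0.28 and rack yaw about -0.28. Next I'll refine these.

```bash
cat > h.py <<'E'
from plant import r, gripper_to, inverse_kinematics, vision, models, telemetry
import numpy as np, cv2
from scipy.spatial.transform import Rotation as R
def cam(c):
    k=vision.get_calibration(c); K=np.array([[k["fx"],0,k["cx"]],[0,k["fy"],k["cy"]],[0,0,1]])
    q=k["orientation"]; return K,np.array(k["D"]),R.from_quat([*q[1:],q[0]]).as_matrix(),np.array(k["position"])
def world(c,uv,z):
    K,D,M,p=cam(c); n=cv2.undistortPoints(np.array(uv,float).reshape(-1,1,2),K,D).reshape(-1,2)
    d=np.c_[n,np.ones(len(n))]@M.T; return p+d*((z-p[2])/d[:,2])[:,None]
def pix(c,P):
    K,D,M,p=cam(c); return cv2.projectPoints((np.atleast_2d(P)-p)@M,np.zeros(3),np.zeros(3),K,D)[0].reshape(-1,2)
def rot(yaw):  # tool down, tool y axis at world angle yaw
    y=np.array([np.cos(yaw),np.sin(yaw),0]); z=np.array([0,0,-1.]); x=np.cross(y,z)
    q=R.from_matrix(np.c_[x,y,z]).as_quat(); return [q[3],*q[:3]]
F=lambda: np.array(telemetry.current_wrist_force())
E
python3 - <<'E'
from h import *
im={}
for c in ("top","scene"):
    im[c]=vision.snapshot(c)
    for n in ["fixture","socket","pawl","pin_seat","holder","rack","pocket_mouth","clamp_tip","holder_b"]:
        P=[]
        for i in range(3):
            vision.snapshot(c) if i else None
            L=[d["at"] for d in models.mark_of(n,c)]
            ref={"rack":(.542,-.22),"pocket_mouth":(.545,-.22),"holder":(.576,.165)}.get(n)
            if ref: L=[a for a in L if np.hypot(a[0]-ref[0],a[1]-ref[1])<.03]
            if n=="holder_b": print([np.round(a,4).tolist() for a in L])
            P+=L[:1]
        if P: print(c,n,np.round(np.mean(P,0),4),np.round(np.std(P,0),4))
t=im["top"][:,:,::-1]
a=cv2.resize(t[185:295,185:295],None,fx=4.5,fy=4.5,interpolation=cv2.INTER_CUBIC)[:, :400]
a=cv2.resize(t[190:295,190:290],(400,420),interpolation=cv2.INTER_CUBIC)
b=cv2.resize(t[190:295,335:435],(400,420),interpolation=cv2.INTER_CUBIC)
cv2.imwrite("pics/crop1.png",np.hstack([a,b])); cv2.imwrite("pics/top1.png",t)
print(telemetry.current_t())
E
```

```text
top fixture [0.5415 0.1541 0.0019] [0.0016 0.0006 0.0008]
top socket [0.5797 0.1683 0.0433] [0.0022 0.0009 0.0016]
top pawl [4.738e-01 9.480e-02 4.000e-04] [0.0007 0.0015 0.0013]
top pin_seat [0.4883 0.0381 0.0945] [0.0011 0.0013 0.0003]
top holder [0.5752 0.1641 0.0205] [0.0008 0.0026 0.0017]
top rack [ 0.54   -0.2196  0.    ] [0.0018 0.0012 0.0003]
top pocket_mouth [ 0.5415 -0.2169  0.0349] [0.0004 0.0007 0.0011]
top clamp_tip [0.5612 0.1622 0.0614] [0.0004 0.0005 0.0001]
[[0.518, -0.2942, 0.0131], [0.5639, -0.1464, 0.0091]]
[[0.5774, 0.1673, 0.0207], [0.563, -0.1482, 0.0111], [0.5202, -0.2962, 0.0155]]
[[0.5202, -0.2957, 0.0138], [0.5761, 0.1676, 0.0208], [0.5647, -0.147, 0.0103]]
top holder_b [ 0.5385 -0.1409  0.0159] [0.0275 0.2179 0.0034]
scene fixture [ 0.5435  0.1537 -0.0008] [0.0002 0.0008 0.0016]
scene socket [0.5729 0.1685 0.0436] [0.0022 0.0016 0.0009]
scene pin_seat [0.4901 0.04   0.0946] [0.0009 0.0006 0.0004]
scene holder [0.5792 0.168  0.0183] [0.0015 0.0024 0.001 ]
scene rack [ 0.5416 -0.2212  0.0006] [0.0004 0.     0.0011]
scene pocket_mouth [ 0.5434 -0.2218  0.0335] [0.0011 0.0006 0.0015]
scene clamp_tip [0.5777 0.1679 0.0184] [0. 0. 0.]
[[0.5205, -0.2961, 0.0146], [0.5627, -0.1526, 0.0103], [0.5801, 0.1676, 0.0195]]
[[0.5214, -0.2957, 0.0117], [0.5613, -0.1513, 0.0137], [0.5786, 0.1643, 0.0188]]
[[0.5772, 0.1656, 0.0182], [0.5637, -0.1504, 0.0092], [0.5194, -0.2954, 0.0123]]
scene holder_b [ 0.5397 -0.1421  0.0148] [0.0265 0.2176 0.0027]
5.6
```

View pics/crop1.png

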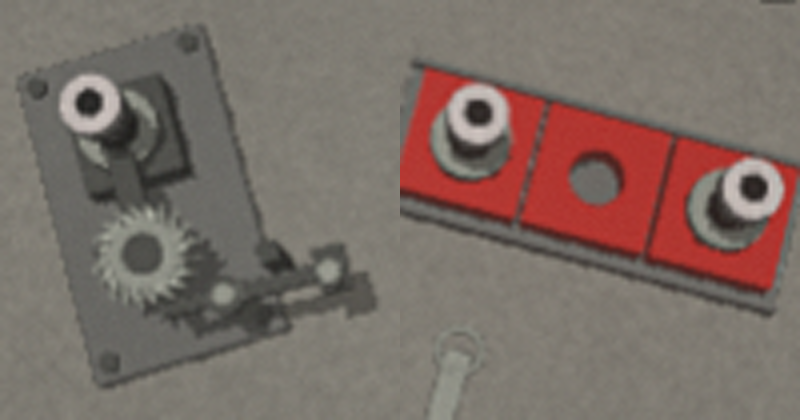

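The crop shows:
- nut top at pixel (212.5,215.5)
- pin top at (272,257)
- wheel cap at (225.5,253)
- pocket hole at (383.8,234.5), the middle insert

I'll project these and then move to the pre-touch pose.

```bash
python3 - <<'E'
from h import *
c="top"
def s(u,v,o): return (o+u/4,190+v/4)
W=lambda n,u,v,z,o=190: print(n,np.round(world(c,[s(u,v,o)],z)[0],4))
W("nut",90,102,.123);W("pin",328,268,.108);W("cap",142,252,.087);W("pivot",222,292,.086);W("pocket",595-400,178,.036,335)
for n,p in {"TL":(22,75),"TR":(207,27),"BL":(100,385),"BR":(290,330)}.items(): W(n,*p,.012)
for yaw in (-.28,-.28+np.pi,1.85,1.85-np.pi): # feasibility
  for P in ([.46,.03,.115],[.577,.166,.116],[.542,-.22,.11],[.542,-.22,.26]):
    q=inverse_kinematics(P,rot(yaw)); print(yaw,P,None if q is None else np.round(q,2))
E
```

```text
nut [0.5771 0.1671 0.123 ]
pin [0.4839 0.0376 0.108 ]
cap [0.4983 0.1448 0.087 ]
pivot [0.4748 0.0996 0.086 ]
pocket [ 0.5405 -0.2187  0.036 ]
TL [0.6212 0.2378 0.012 ]
TR [0.6485 0.1233 0.012 ]
BL [0.4299 0.1853 0.012 ]
BR [0.4601 0.0717 0.012 ]
-0.28 [0.46, 0.03, 0.115] [-0.09  0.21  1.92 -0.    1.02  0.19]
-0.28 [0.577, 0.166, 0.116] [ 0.16  0.4   1.62 -0.    1.12  0.44]
-0.28 [0.542, -0.22, 0.11] [-0.5   0.38  1.66 -0.    1.1  -0.22]
-0.28 [0.542, -0.22, 0.26] [-0.5   0.28  1.43 -0.    1.43 -0.22]
2.861592653589793 [0.46, 0.03, 0.115] None
2.861592653589793 [0.577, 0.166, 0.116] [ 0.16  0.4   1.62 -0.    1.12 -2.7 ]
2.861592653589793 [0.542, -0.22, 0.11] None
2.861592653589793 [0.542, -0.22, 0.26] None
1.85 [0.46, 0.03, 0.115] [-0.09  0.21  1.92 -0.    1.02 -1.94]
1.85 [0.577, 0.166, 0.116] [ 0.16  0.4   1.62 -0.    1.12 -1.69]
1.85 [0.542, -0.22, 0.11] [-0.5   0.38  1.66 -0.    1.1  -2.35]
1.85 [0.542, -0.22, 0.26] [-0.5   0.28  1.43 -0.    1.43 -2.35]
-1.291592653589793 [0.46, 0.03, 0.115] [-0.09  0.21  1.92 -0.    1.02  1.21]
-1.291592653589793 [0.577, 0.166, 0.116] [ 0.16  0.4   1.62 -0.    1.12  1.46]
-1.291592653589793 [0.542, -0.22, 0.11] [-0.5   0.38  1.66 -0.    1.1   0.79]
-1.291592653589793 [0.542, -0.22, 0.26] [-0.5   0.28  1.43 -0.    1.43  0.79]
```

```bash
python3 - <<'E'
from h import *
e=np.array([np.cos(.27),np.sin(.27),0]); q=rot(-1.30)
pin=np.array([.484,.0376,0]); s=pin-e*.027
gripper_to(0.0,10)
r.move_to([s[0],s[1],.25],q)
r.move_l([s[0],s[1],.116],vel=.12)
f=[]
for i in range(10): r.hold(.03); f.append(F())
print("F",np.mean(f,0),np.std(f,0))
P=np.array(telemetry.current_ee_pos());print(P,telemetry.current_opening())
g=r.move_l(P+e*.024,vel=.012,guard=1.5)
r.hold(.1);Q=np.array(telemetry.current_ee_pos())
print(g,(Q-s)@e,Q,F()-np.mean(f,0),telemetry.current_t())
E
```

```text
F [-0.09981531  0.18647838  0.00089337] [0.50487509 0.36801754 0.53000736]
[0.45815457 0.03038308 0.11630198] 0.0007221217289948165
True 0.01083918245710342 [0.46836466 0.03350627 0.11543019] [ 0.33101945 -0.45965572 -0.72126269] 11.8833
```

```bash
cat >> h.py <<'E'
def fe(e,n=8):
    L=[]
    for i in range(n): r.hold(.02); L.append(F()@e)
    return np.mean(L)
E
python3 - <<'E'
from h import *
e=np.array([np.cos(.27),np.sin(.27),0])
P=np.array(telemetry.current_ee_pos()); P[2]=.116
print(fe(e,10))
for k in range(1,9):
    r.move_l(P+e*.001*k,vel=.01,guard=6); f=fe(e); Q=np.array(telemetry.current_ee_pos())
    print(k,round((Q-P)@e*1e3,2),round(f,2))
    if f<-1.8: break
print(Q,telemetry.current_t())
E
```

```text
-0.30715044662740476
1 0.5 -1.68
2 1.22 -3.82
[0.4695189  0.03390489 0.11578412] 12.8333
```

```bash
python3 - <<'E'
from h import *
e=np.array([np.cos(.27),np.sin(.27),0])
c=np.array([.46855,.03355,.116])   # contact
P=np.array(telemetry.current_ee_pos()); P[2]=.116; Q=P
im0=vision.snapshot("top").astype(int)
cmd=0.0016
while cmd<.0125:
    cmd+= .001 if cmd<.008 else .0004
    g=r.move_l(c+e*cmd,vel=.01,guard=5); f=fe(e,6); Q=np.array(telemetry.current_ee_pos())
    d=None
    if cmd>.0085:
        im=vision.snapshot("top").astype(int); d=int((abs(im-im0).sum(2)[205:245,200:245]>90).sum())
    print(round(cmd*1e3,2),round((Q-c)@e*1e3,2),round(f,2),g,d)
    if f<-7.5 or (d and d>60): break
print(Q,telemetry.current_t())
E
```

```text
2.6 1.89 -5.18 False None
3.6 2.83 -5.05 False None
4.6 3.71 -5.46 False None
5.6 4.56 -5.83 False None
6.6 5.5 -5.99 False None
7.6 6.49 -5.94 False None
8.6 7.5 -6.04 False 120
[0.47596318 0.03489828 0.11580266] 15.3833
```

```bash
python3 - <<'E'
from h import *
im=vision.snapshot("top")[:,:,::-1]; s=vision.snapshot("scene")[:,:,::-1]
cv2.imwrite("pics/a.png",np.hstack([cv2.resize(im[190:295,190:290],(400,420)),cv2.resize(s[230:335,365:465],(400,420))]))
e=np.array([np.cos(.27),np.sin(.27),0]);print(fe(e,6),telemetry.current_ee_pos(),telemetry.current_t())
E
```

```text
-6.207876377542585 [0.47595778 0.03489476 0.11579952] 15.5833
```

View pics/a.png

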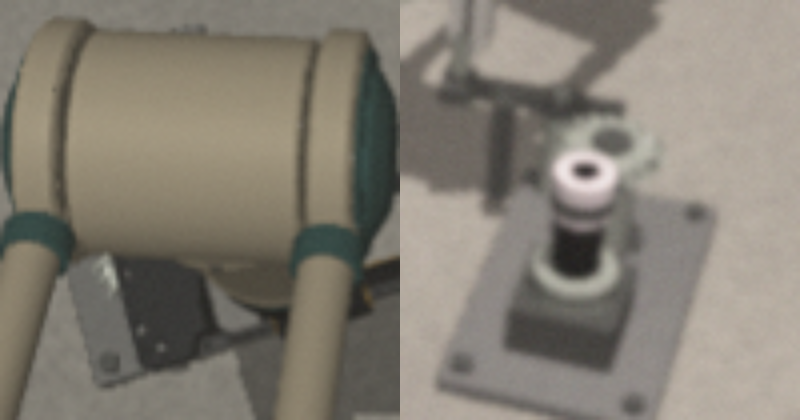

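The top camera is occluded by the forearm. The scene camera shows the wheel at about (518,265) and the arm still behind the holder, so it is still locked. I'll watch for opening in the scene view.

```bash
python3 - <<'E'
from h import *
e=np.array([np.cos(.27),np.sin(.27),0])
c=np.array([.46855,.03355,.116])
sp=np.array([.4982,.142,.0645])
def tip(a,l=.05): return sp+np.array([np.cos(.27+a)*l,np.sin(.27+a)*l,0])
pts=pix("scene",[tip(a) for a in (.3,.6,.9,1.2,1.45)]).astype(int); print(pts.tolist())
def look():
    im=cv2.GaussianBlur(vision.snapshot("scene"),(5,5),0).astype(int); return np.array([im[v,u].sum() for u,v in pts])
b=look(); cmd=.0086
while cmd<.0132:
    cmd+=.0004
    g=r.move_l(c+e*cmd,vel=.01,guard=4); f=fe(e,6); Q=np.array(telemetry.current_ee_pos()); r.hold(.1)
    d=look()-b; print(round(cmd*1e3,2),round((Q-c)@e*1e3,2),round(f,2),g,d)
    if f<-7.6 or abs(d).max()>90: break
for i in range(3): r.hold(.3); print(look()-b, round(fe(e,6),2))
print(telemetry.current_t())
E
```

```text
[[417, 284], [424, 284], [430, 282], [434, 280], [436, 277]]
9.0 7.94 -6.2 False [-1 -2 -2  0 -3]
9.4 8.28 -6.12 False [ 0  2 -1 -1 -1]
9.8 8.79 -5.86 False [-3 -1  0 -3  2]
10.2 9.14 -5.85 False [-3  1 -2 -3  1]
10.6 9.56 -6.2 False [-2  0 -2 -1  1]
11.0 9.98 -6.23 False [-3  0  0 -4  1]
11.4 10.42 -5.88 False [-2  2  0 -2  2]
11.8 10.89 -5.88 False [-2  0  0 -5  2]
12.2 12.38 -3.34 False [-29   0  -1  -2  -1]
12.6 12.71 -3.29 False [-53 -56  -3   0   0]
13.0 13.02 -3.67 False [  -2 -136  -63   -4    0]
[  -2  -55 -115  -35    0] -3.49
[  -5   -3 -147 -139  -40] -3.75
[  -1  -18  -39 -187 -176] -3.44
22.4833
```

```bash
python3 - <<'E'
from h import *
e=np.array([np.cos(.27),np.sin(.27),0])
r.hold(2.2); s=vision.snapshot("scene")[:,:,::-1]; print(fe(e,6))
r.hold(.4)
P=np.array(telemetry.current_ee_pos())
r.move_l(P-e*.035,vel=.05); r.hold(.2)
s2=vision.snapshot("scene")[:,:,::-1]
print([d["at"] for d in models.mark_of("clamp_tip","scene")])
cv2.imwrite("pics/b.png",np.hstack([cv2.resize(x[230:335,365:465],(400,420)) for x in (s,s2)]));print(telemetry.current_t(), [d["at"] for d in models.mark_of("holder","scene")])
E
```

```text
-3.8893757585856767
[[0.4936, 0.2087, 0.0673]]
26.3833 [[0.5793, 0.1635, 0.0214], [0.5213, -0.292, 0.0115], [0.562, -0.1518, 0.0102]]
```

View pics/b.png

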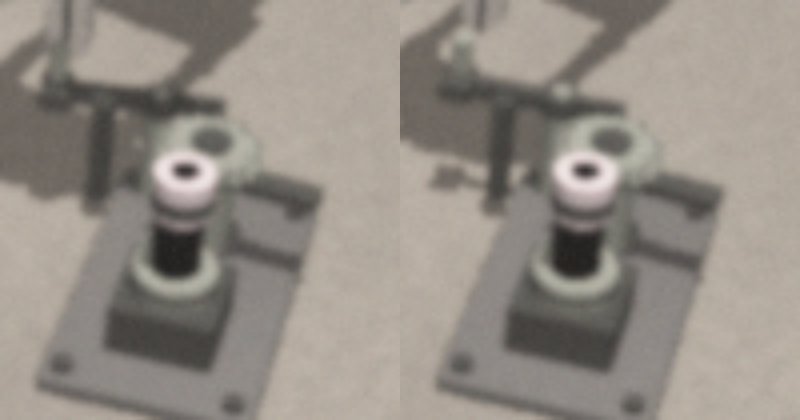

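The arm is open: its bar points to the right of the image, ending near (440,279), and it stays there after the pawl is released. Next is the grasp.

```bash
python3 - <<'E'
from h import *
sp=np.array([.4982,.142,.0645])
for a in (1.26,1.45): print(a,pix("scene",sp+np.array([np.cos(.27+a)*.066,np.sin(.27+a)*.066,0])))
P=np.array(telemetry.current_ee_pos()); h=np.array([.577,.1655])
r.move_l([P[0],P[1],.20],vel=.15)
gripper_to(.062,20)
r.move_to([*h,.20],rot(-.28))
f0=np.mean([F() for i in range(6) if r.hold(.02) is None],0)
g=r.move_l([*h,.1165],vel=.08,guard=8); print("touch",g)
gripper_to(0.0,20); r.hold(.2)
f1=np.mean([F() for i in range(8) if r.hold(.02) is None],0)
print(f1-f0,telemetry.current_opening(),telemetry.current_finger_force(),telemetry.current_ee_pos(),telemetry.current_torque(),telemetry.current_t())
E
```

```text
1.26 [[441.53054092 282.35288216]]
1.45 [[443.73938482 279.42098964]]
touch False
nan 0.033628584395185936 20.000074803829193 [0.57733009 0.165477   0.11669098] [-0.13643379 -0.04349993  0.02818035] 31.15
  return _methods._mean(a, axis=axis, dtype=dtype,
  ret = ret.dtype.type(ret / rcount)
```

```bash
cat >> h.py <<'E'
def fm(n=8):
    L=[]
    for i in range(n): r.hold(.02); L.append(F())
    return np.round(np.mean(L,0),2)
E
python3 - <<'E'
from h import *
print(fm())
P=np.array(telemetry.current_ee_pos())
gripper_to(0.0,30)
g=r.move_l([P[0],P[1],P[2]+.03],vel=.04,guard=15); print("lift",g,fm())
g=r.move_l([P[0],P[1],.25],vel=.12); print(fm(),telemetry.current_opening(),telemetry.current_torque())
r.move_l([.542,-.219,.25],vel=.15)
f=fm();p=np.array(telemetry.current_ee_pos()); print(f,p,telemetry.current_t())
s=vision.snapshot("scene");t=vision.snapshot("top")
for c in("scene","top"): print(c,[np.round(d["at"],4).tolist() for d in models.mark_of("holder",c)],[np.round(d["at"],4).tolist() for d in models.mark_of("pocket_mouth",c)])
cv2.imwrite("pics/c.png",np.hstack([cv2.resize(s[150:310,205:345],(400,457)),cv2.resize(t[160:320,315:455],(400,457))])[:,:,::-1])
E
```

```text
[ 0.84 -0.2   1.4 ]
lift False [ 0.25 -0.06 -4.55]
[-0.42  0.01 -4.47] 0.0330825104862441 [-0.02280132  0.05672107  0.04953094]
[-0.23  0.12 -4.3 ] [ 0.54205302 -0.21862039  0.2500395 ] 36.5417
scene [[0.5433, -0.2171, 0.1508], [0.5224, -0.296, 0.0116], [0.563, -0.1475, 0.0116]] [[0.5462, -0.2239, 0.0349], [0.3506, 0.3519, 0.0009]]
top [[0.5198, -0.2972, 0.0094]] [[0.5418, -0.2204, 0.0311], [0.471, 0.093, 0.0012]]
```

View pics/c.png

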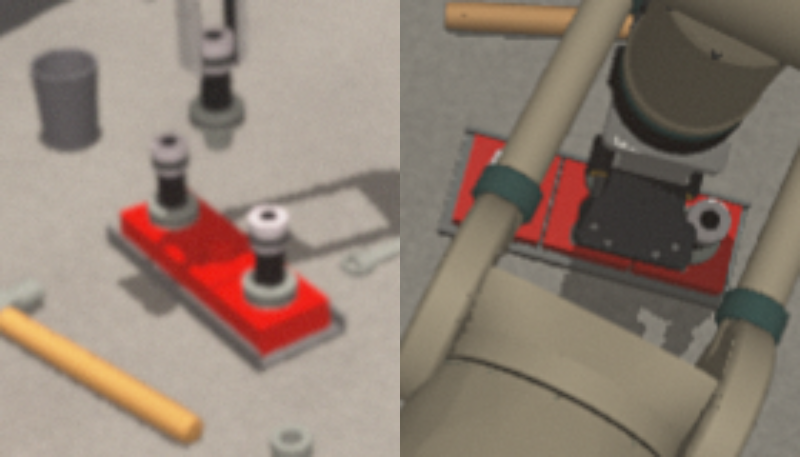

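The holder hangs upright over the middle pocket, with its taper tip at about (218,145) in the left crop. I'll descend in small steps, giving way to side forces.

```bash
python3 - <<'E'
from h import *
f0=fm(10); xy=np.array([.5427,-.220]); z=.139
r.move_l([*xy,.15],vel=.12); g=r.move_l([*xy,z],vel=.05,guard=5)
n=0; 
while z>.1095 and n<25 and telemetry.current_t()<62:
    n+=1; zt=max(z-.004,.109)
    g=r.move_l([*xy,zt],vel=.04,guard=5); f=fm(5)-f0; p=np.array(telemetry.current_ee_pos()); z=p[2]
    print(n,g,np.round(p*1e3,1),np.round(f,1))
    if g and z<.1125 : break
    if np.hypot(*f[:2])>1.0: 
        d=f[:2]*.0003; d*=min(1,.0012/np.hypot(*d)); xy=xy+d
    if g: z=min(z+.0015,.14); r.move_l([*xy,z],vel=.04)
    else: z=zt
print(telemetry.current_t(),xy,np.round(telemetry.current_torque(),3))
E
```

```text
1 False [ 542.7 -220.   135. ] [ 0.3  0.  -0.2]
2 False [ 542.6 -220.   130.9] [0.  0.3 0. ]
3 False [ 542.6 -220.   126.9] [ 0.3 -0.1  0.1]
4 False [ 542.7 -220.   122.9] [ 0.2 -0.2 -0.1]
5 False [ 542.6 -220.   118.9] [ 0.4 -0.3  0.1]
6 False [ 542.6 -220.1  114.9] [ 0.1 -0.5 -0.2]
7 False [ 542.8 -220.4  111. ] [ 0.2 -1.2 -0.6]
8 False [ 543.  -220.9  110.6] [-1.7 -1.7 10.1]
41.025 [ 0.542253 -0.220876] [-0.273  0.657  0.012]
```

```bash
python3 - <<'E'
from h import *
p=np.array(telemetry.current_ee_pos()); r.move_l([p[0],p[1],.1108],vel=.02); print(fm())
gripper_to(.062); r.hold(.2); print(fm())
g=r.move_l([p[0],p[1],.20],vel=.08,guard=8); print(g)
r.move_l([.45,.0,.30],vel=.2); r.hold(.3)
s=vision.snapshot("scene");t=vision.snapshot("top")
for c in("scene","top"): print(c,[np.round(d["at"],4).tolist() for d in models.mark_of("holder",c)],[np.round(d["at"],4).tolist() for d in models.mark_of("clamp_tip",c)])
cv2.imwrite("pics/d.png",np.hstack([cv2.resize(s[150:310,205:345],(400,457)),cv2.resize(t[160:320,315:455],(400,457))])[:,:,::-1])
print(telemetry.current_t())
E
```

```text
[-0.8  -1.28 -1.62]
[-0.02  0.14  0.02]
False
scene [[0.5612, -0.149, 0.009], [0.5183, -0.2938, 0.015], [0.5445, -0.2203, 0.0124]] [[0.4955, 0.2104, 0.0679]]
top [[0.52, -0.2959, 0.011], [0.5687, -0.1454, 0.0097], [0.5425, -0.2224, 0.0145]] [[0.6882, -0.0282, 0.0008], [0.4862, 0.2078, 0.0624]]
45.6917
```

View pics/d.png

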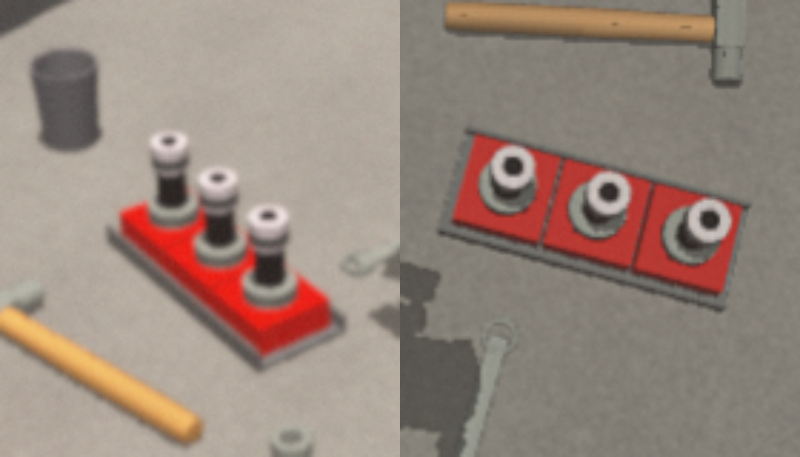

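The holder stands upright and flush in the middle pocket, with its nut top at about (218,180) in the left crop, in line with its neighbours. The swing arm is still open, so I'll hand in.

```bash
python3 -c "
from plant import r
print(r.sign_off())"
```

```text
the job is handed in; nothing more can be done
None
```

The tool holder is upright and fully seated in the empty red pocket, the swing arm is open, the gripper has let go and is clear, and the job is handed in; the hand-in call returned no verdict.

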